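# Drop the long takings tube into the flap-topped cash box

## Task

Two metal takings tubes stand on the sale table among the bric-a-brac: take the longer one and, keeping hold of it, push it upright down through the sprung flap in the top of the grey drop box, then let go so that it falls inside and the flap springs shut. Leave the shorter tube standing where it is.

Things in the scene. Friction and masses are not known exactly. Their poses are not given: they have to be found in the camera images.
- long_tube: The tube to post: a plain aluminium cylinder with black end bands, standing upright, 44 mm in diameter and 100 mm tall, about 450 g. Origin at the centre of its underside, z along its axis, upward.
- short_tube: The tube to leave alone: same aluminium cylinder with black end bands and same 44 mm diameter, but only 65 mm tall, about 290 g, standing upright. Origin at the centre of its underside, z upward.
- drop_box: Grey steel box fixed to the table, 130 (its x) x 110 (its y) x 220 mm tall. Origin at the centre of its underside, z upward. Centred in its top, 220 mm above the origin, is a mouth 86 mm along x, 70 mm along y, filled by a smooth dark steel flap about 2 mm below the rim. Inside 120 x 100 mm, floor 6 mm up. Nothing on the rim stands over 6 mm above it.
- flap (a joint): Angle of the sprung flap (rad): 0 shut, level; grows as it swings down into the box, to 1.45. 84 mm, hinged on the mouth's +x side. A tube merely set on it tips over and jams; held upright and pushed down at the middle it opens it at about 7 N (more near the hinge), less as it swings. Pushed 60 mm below the rim (1.2 rad) the tube, let go, falls in by its weight; then the flap shuts itself.

How it is judged:
On the way:
1. the long tube, held in the gripper and upright, pushes the flap open (value of joint flap above 0.7 rad and contact force between the fingers and long_tube above 1 N and contact force between long_tube and drop_box above 0.2 N and angle between long_tube's own z axis and vertical below 0.35 rad), for 0.1 s.
At the end, for the whole second after the job is handed in: The long tube lies at rest inside the drop box below the flap (its origin within the inside of the box and less than 130 mm above the box's underside), the flap is shut again (less than 0.15 rad), and the short tube still stands upright within 30 mm of where it began (z of long_tube in the frame of drop_box below 0.13 m and x of long_tube in the frame of drop_box between -0.06 and 0.06 m and y of long_tube in the frame of drop_box between -0.05 and 0.05 m and linear speed of long_tube below 0.05 m/s and value of joint flap below 0.15 rad and distance of short_tube from where it was at the start of the episode below 0.03 m and angle between short_tube's own z axis and vertical below 0.2 rad); the robot touches nothing.
It fails at once if the short tube is knocked over or carried off (angle between short_tube's own z axis and vertical above 0.4 rad or distance of short_tube from where it was at the start of the episode above 0.05 m).
It also fails if it takes over 35 s, if anything falls off the work surface, if the arm or the gripper's body presses on something with over 40 N, if the wrist force passes 120 N, or if a joint passes its speed limit or range.

## Robot

A 6-joint arm with a two-finger parallel gripper is mounted at the origin on the work surface. World frame = base frame: x ahead of the robot, y to its left, z up, the work surface at z = 0. Lengths are in m, angles in rad, forces in N, time in s.
With the tool pointing down it reaches from about 0.325 to 0.85 m from the base axis. Payload 15.5 kg.
Tool frame: the origin (TCP) lies midway between the tips of the shut fingers; the grasp point (between the pads) lies 19 mm behind it; x points along the fingers, y is the direction in which the jaws open and shut, and the axes are right-handed (so a half turn about x gives the same grasp; the last joint's range is limited). The gripper opens to 91 mm and grips with 3 to 60 N. Pads are 32 mm wide; open, the fingers measure 118 mm over their backs; the gripper's body (76 mm by 178 mm) begins 60 mm behind the grasp point.
Start: joints at [-1.198, 0.494, 1.345, -0, 1.302, -0.096], TCP at [0.282, -0.558, 0.214] pointing down, gripper open.
Joint ranges: [-2.91, 2.91], [-0.82, 2.16], [0.22, 2.67], [-1.22, 4.37], [0.12, 2.79], [-3.08, 3.08]. Speed limits (rad/s): [1.89, 1.89, 2.57, 3.01, 3.01, 3.01].

## Interface

Orientations are given as a unit quaternion [x, y, z, w].
In Python, from station import robot gives the robot as it stands. Calls block until the motion is done:
- robot.move_ptp(position, orientation): joint-space move of the TCP to a pose.
- robot.move_straight(position, speed=0.15, rot=None, until_force=None): straight line of the TCP; rot=None keeps the orientation; speed is the mean speed in m/s. With until_force (N) it stops when the force on the tool has changed by that much, and returns True; else False.
- robot.movej(angles): joint-space move.
- robot.grip(opening, f_grip=None): finger opening in m; f_grip is the grip in N (None keeps the last); returns when the fingers have stopped.
- robot.wait(seconds).
- robot.ik(position, orientation): joint angles nearest the present ones, or None.
- robot.get_state(): the state.
- robot.snapshot(name): name is "scene" or "side" or "wrist"; returns a dict with "img" (400x640x3 uint8, red, green, blue), "fx", "fy", "cx", "cy" (pixels), "origin" and "orientation" of the camera in the world; the wrist camera has in their place "T_tool_cam" (4x4, takes a point from camera to tool coordinates, whose origin is the TCP and whose axes are the tool frame's). Camera axes: x right, y up, looking along -z (the intrinsics and any distortion apply to the point x, -y, -z); pixel columns grow to the right and rows downward; lengths in m; the calibration is good to about 2 mm. A picture is of the moment at which its call begins: read the wrist's pose just before it. There is no depth.
A pose or a line that the arm cannot do raises robot.Unreachable and nothing moves.
- robot.close_job(): hands the job in, once; it reports no verdict.
Trained networks look in a picture, given as the dict that the camera call returned (one of the last four; its "shot" number tells which), for a name from the list of things; names that differ only in an ending like _2 or _b are one class to them, and where a whole thing is asked for, a point or a joint stands for the part that bears it (a point fixed in the world has none). Each returns a list of dicts, best first, with "conf" (0 to 1); they miss things now and then, are a little off and sometimes report something else, mostly with a low value. They report only what shows in the picture. A call takes as long as a camera call.
- robot.look_for(picture, name): "position" ([x, y, z] in m, in the coordinates of the camera as it stood for that picture, good to about 4 mm: the middle of the surface that is visible of it).
The state is a dict: "t": time; "joint_pos": joint angles; "joint_velocities": joint speeds; "joint_torque": joint torques, N m; "ee_pos": TCP position; "ee_rot": TCP orientation; "force": force on the tool from outside, world axes, zero at the start; "moment": the same for the moment, N m; "finger_gap": finger opening in m.
Only numpy, scipy, OpenCV 4.12 (cv2) and the standard library are available. Lean on these libraries where they do the work, as an engineer would, in place of code of your own. Each camera call takes 0.05 s, during which the arm holds its last target.

## Working session

There is one attempt and no reset: what is moved stays moved. The work goes in short steps, each a Python script; the robot and the scene stay as the last script left them, time stands still between calls to the robot, and variables do not carry over. Pictures are saved under pics/ and viewed, and the job is handed in when it is done.

```bash
ls; mkdir -p pics; cat > h.py <<'E'
import numpy as np, cv2
from scipy.spatial.transform import Rotation as R
from station import robot
def save(p,n): cv2.imwrite('pics/'+n+'.png', p['img'][:,:,::-1])
def world(p,c): return np.array(p['origin'])+R.from_quat(p['orientation']).apply(c)
E
python3 - <<'E'
from h import *
s=robot.get_state(); print(s)
for c in ('scene','side'):
    p=robot.snapshot(c); save(p,c+'1'); print(c,p['fx'],p['fy'],p['cx'],p['cy'],p['origin'],p['orientation'],[k for k in p])
    for n in ('long_tube','short_tube','drop_box','flap'):
        for d in robot.look_for(p,n): print(n,round(d['conf'],2),world(p,d['position']).round(4))
E
```

```text
pics
{'t': 0.0, 'joint_pos': array([-1.19850666e+00,  4.94192923e-01,  1.34613868e+00,  2.06263902e-05,
        1.30251495e+00, -9.54852042e-02]), 'joint_velocities': array([-0.00020052,  0.00012545, -0.00066027,  0.00022853,  0.00151244,
        0.00026398]), 'joint_torque': array([ 3.88420973e-03, -8.78805470e+01, -3.81861877e+01,  7.08958833e-02,
        5.31196897e-02, -7.02210923e-05]), 'ee_pos': array([ 0.28168811, -0.55748465,  0.21332966]), 'ee_rot': array([-0.68780035, -0.16431781,  0.68790875, -0.16343771]), 'force': array([-0.33633954,  0.05801856, -1.26958822]), 'moment': array([ 0.05913617,  0.0098102 , -0.0494154 ]), 'finger_gap': 0.09135235170726544}
scene 409.46317104643947 409.46317104643947 319.5347632203905 193.1060352886919 [0.64076748 0.30850664 0.86779102] [0.02929089 0.20231202 0.9688076  0.14008473] ['img', 'fx', 'fy', 'cx', 'cy', 'origin', 'orientation', 'shot']
short_tube 0.95 [ 0.5527 -0.0186  0.0649]
drop_box 0.89 [0.5491 0.2221 0.2171]
flap 0.64 [0.5409 0.2176 0.213 ]
side 383.0963309589281 383.0963309589281 318.739873379415 197.50013434675887 [0.41306702 0.79333236 0.58500389] [-0.03984509  0.51451363  0.85299432 -0.07803067] ['img', 'fx', 'fy', 'cx', 'cy', 'origin', 'orientation', 'shot']
long_tube 0.69 [ 0.5045 -0.2634  0.0627]
drop_box 0.65 [0.5291 0.2694 0.1615]
flap 0.95 [0.5393 0.2242 0.2203]
```

View pics/scene1.png

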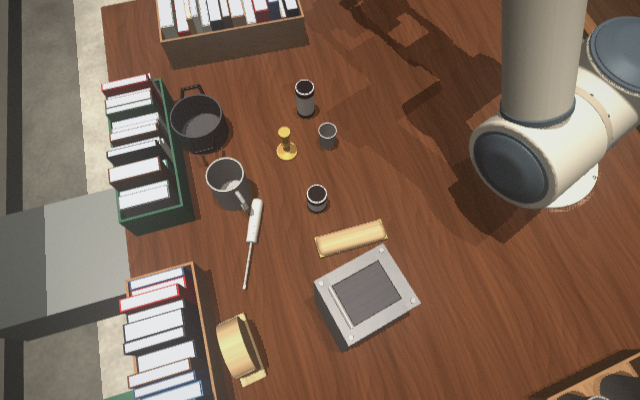

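View pics/side1.png

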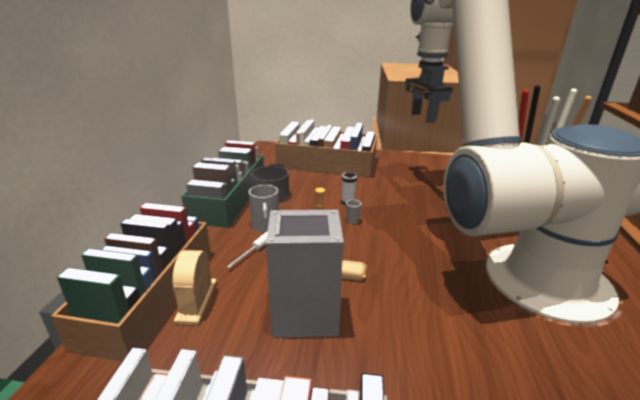

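The scene view shows the long tube at about (305,98), the short tube at (317,197), a grey cup at (327,135), a brass candlestick at (286,145) and the box top around (367,292). The side view agrees. I'll zoom in for precise pixels.

```bash
python3 - <<'E'
import cv2
i=cv2.imread('pics/scene1.png')
a=cv2.resize(i[235:355,305:430],None,fx=5,fy=5,interpolation=cv2.INTER_CUBIC)
b=cv2.resize(i[70:220,255:355],None,fx=4,fy=4,interpolation=cv2.INTER_CUBIC)
cv2.imwrite('pics/za.png',a[:600]);cv2.imwrite('pics/zb.png',b)
E
```

```text
(no output)
```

View pics/za.png

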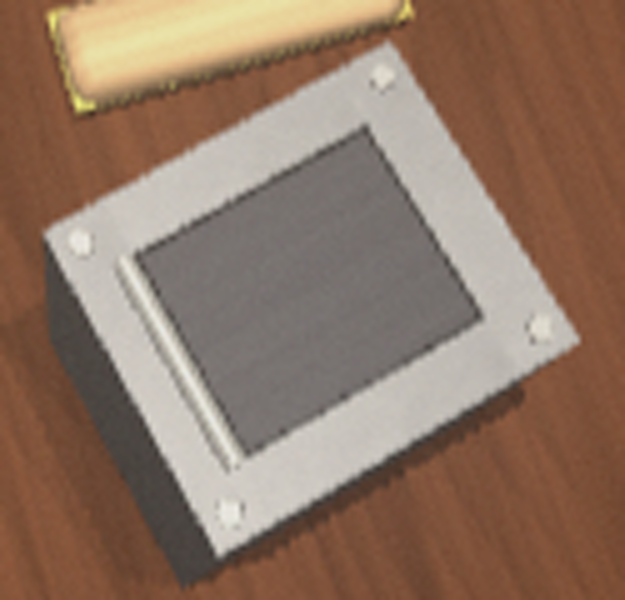

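View pics/zb.png

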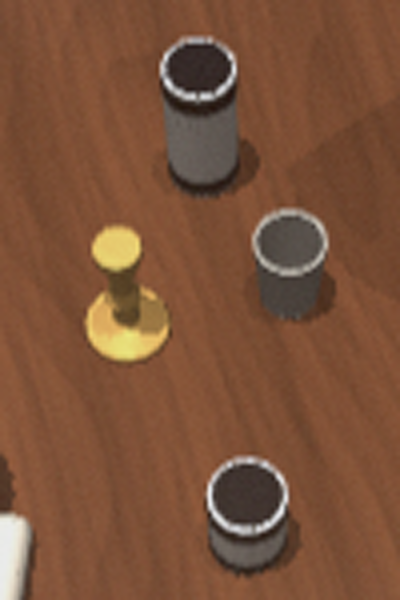

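```bash
cat >> h.py <<'E'
def ray(p,u,v,z):
    d=R.from_quat(p['orientation']).apply([(u-p['cx'])/p['fx'],-(v-p['cy'])/p['fy'],-1])
    o=np.array(p['origin']); return o+d*(z-o[2])/d[2]
E
python3 - <<'E'
from h import *
p=robot.snapshot('scene')
f=lambda a,b,ox,oy,s,z:ray(p,(a+.5)/s-.5+ox,(b+.5)/s-.5+oy,z)
B=np.array([f(a,b,305,235,5,.22) for a,b in [(45,232),(218,557),(578,340),(390,42)]])
print(B.round(4),B.mean(0)); 
for i in range(4): d=B[(i+1)%4]-B[i]; print(np.hypot(*d[:2]),np.degrees(np.arctan2(d[1],d[0])))
M=np.array([f(a,b,305,235,5,.218) for a,b in [(133,255),(245,457),(484,318),(368,127)]]); print('mouth',M.mean(0))
for i in range(4): d=M[(i+1)%4]-M[i]; print(np.hypot(*d[:2]),np.degrees(np.arctan2(d[1],d[0])))
print('long',f(198,69,255,70,4,.1), f(202,166,255,70,4,0.0), 'diam',np.linalg.norm(f(160,69,255,70,4,.1)-f(237,69,255,70,4,.1)))
print('short',f(247,496,255,70,4,.065)); print('cup',f(289,242,255,70,4,.06)); print('candle base',f(127,323,255,70,4,.005),f(116,248,255,70,4,.06))
E
```

```text
[[0.6125 0.1797 0.22  ]
 [0.5899 0.2868 0.22  ]
 [0.4637 0.2584 0.22  ]
 [0.4867 0.1521 0.22  ]] [0.5381923  0.21924911 0.22      ]
0.1093619438730093 101.88415038357243
0.1294045093296847 -167.35102080350325
0.10881374361927729 -77.76497049353488
0.128731991148972 12.408059228506433
mouth [0.53808539 0.21905459 0.218     ]
0.06936387369840638 102.21561754296218
0.08636458536301915 -167.83267922036902
0.06882357965907046 -78.13366296443972
0.08678628179698544 11.810008939131697
long [ 0.50405672 -0.27964804  0.1       ] [ 0.50415198 -0.28268199  0.        ] diam 0.04442041671089483
short [ 0.54821953 -0.02845309  0.065     ]
cup [ 0.47960422 -0.17709867  0.06      ]
candle base [ 0.57876153 -0.18318457  0.005     ] [ 0.57633504 -0.20145143  0.06      ]
```

Sizes check out: box 129×109 mm, mouth 86×69 mm, tube 44 mm. The box yaw is about 12°, with the hinge on the world +x side. I'll take the tube high up with the jaws along the box x axis, so the flap's sideways push is borne by the pad faces.

```bash
cat >> h.py <<'E'
YAW=np.radians(12.1)
def quat(a):
    x=np.array([0,0,-1.]); y=np.array([np.cos(a),np.sin(a),0]); return R.from_matrix(np.c_[x,y,np.cross(x,y)]).as_quat()
BOX=np.array([.5381,.2192]); TUBE=np.array([.504,-.281])
E
python3 - <<'E'
from h import *
print(robot.get_state()['t'])
for a in (YAW,YAW+np.pi):
  for n,P in (('t',[*TUBE,.072]),('th',[*TUBE,.36]),('bh',[*BOX,.36]),('b',[*BOX,.23])):
    q=robot.ik(P,quat(a)); print(a,n,None if q is None else np.round(q,2))
E
```

```text
0.55
0.21118483949131386 t [-0.61  0.6   1.61 -0.    0.93 -0.82]
0.21118483949131386 th [-0.61  0.32  1.23 -0.    1.59 -0.82]
0.21118483949131386 bh [ 0.28  0.33  1.22 -0.    1.59  0.07]
0.21118483949131386 b [ 0.28  0.42  1.44 -0.    1.29  0.07]
3.352777493081107 t [-0.61  0.6   1.61 -0.    0.93  2.32]
3.352777493081107 th [-0.61  0.32  1.23 -0.    1.59  2.32]
3.352777493081107 bh [ 0.28  0.33  1.22 -0.    1.59 -3.07]
3.352777493081107 b [ 0.28  0.42  1.44 -0.    1.29 -3.07]
```

```bash
python3 - <<'E'
from h import *
robot.move_ptp([*TUBE,.20],quat(YAW))
s=robot.get_state(); p=robot.snapshot('wrist'); save(p,'w1')
T=np.array(p['T_tool_cam'])
for d in robot.look_for(p,'long_tube'):
    c=T@np.r_[d['position'],1]; print(d['conf'], s['ee_pos']+R.from_quat(s['ee_rot']).apply(c[:3]))
# project candidate tube top/bottom centre into the picture
for P in ([*TUBE,.1],[*TUBE,0]):
    t=R.from_quat(s['ee_rot']).inv().apply(np.array(P)-s['ee_pos']); c=np.linalg.inv(T)@np.r_[t,1]
    print(p['cx']+p['fx']*c[0]/-c[2], p['cy']-p['fy']*c[1]/-c[2])
print(s['t'])
E
```

```text
0.93 [ 0.49891095 -0.27259434  0.09756874]
319.67651811162665 195.2310860583195
319.0866871722102 175.20226421814948
1.8833
```

View pics/w1.png

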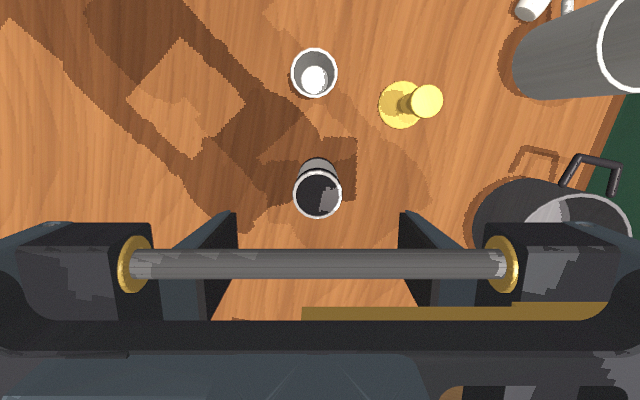

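The wrist view has the tube's top rim centred at about (317,194). My prediction was (320,195), so they agree within about 1 mm, and the cup and candlestick are clear. Now grasp.

```bash
python3 - <<'E'
from h import *
r=robot.move_straight([*TUBE,.072],speed=.1,until_force=8); s=robot.get_state(); print(r,s['ee_pos'],s['force'])
if not r:
    robot.grip(0.03,f_grip=40); s=robot.get_state(); print(s['finger_gap'],s['force'],s['t'])
    robot.move_straight([*TUBE,.36],speed=.15); s=robot.get_state(); print(s['ee_pos'],s['finger_gap'],s['force'],s['t'])
    p=robot.snapshot('side'); save(p,'s2'); save(robot.snapshot('wrist'),'w2')
    i=cv2.imread('pics/s2.png'); cv2.imwrite('pics/s2z.png',cv2.resize(i[30:230,240:440],None,fx=3,fy=3))
E
```

```text
False [ 0.50428936 -0.28119791  0.0725333 ] [ 0.17052059  0.8160739  -0.21749132]
0.043526125818836796 [-2.13383942 -1.10719501  0.76428222] 4.2083
[ 0.5037903  -0.28085615  0.35934353] 0.04344062844832266 [ 0.29328272  0.51510809 -4.65036371] 6.275
```

View pics/s2z.png

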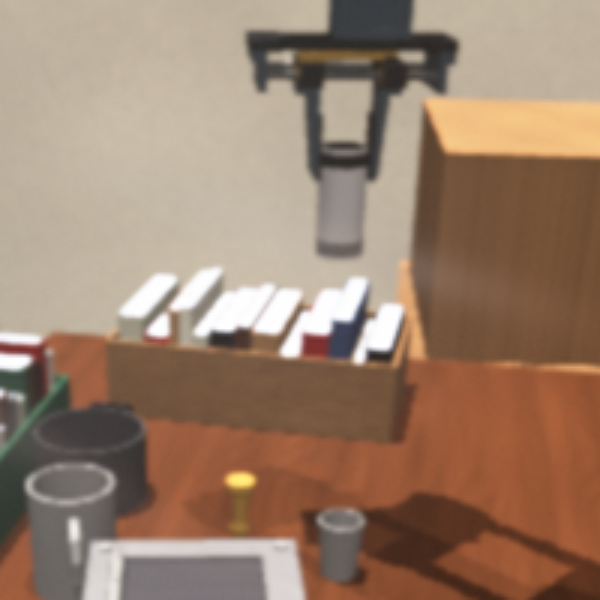

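View pics/w2.png

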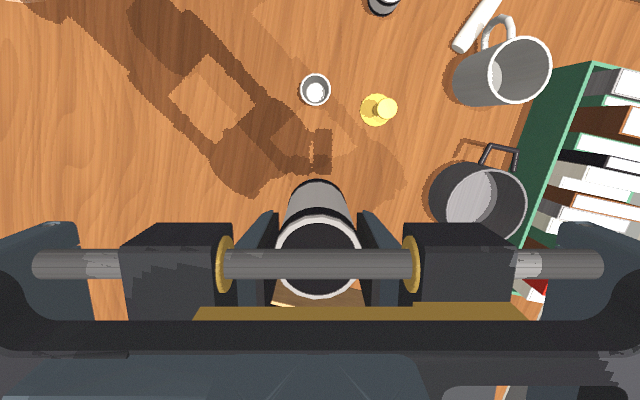

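The side and wrist views show the tube held upright near its top band, with the jaws closed at 43.5 mm. Next I carry it over the box and check before pushing.

```bash
python3 - <<'E'
from h import *
robot.move_straight([*BOX,.36],speed=.2)
robot.move_straight([*BOX,.325],speed=.1)
s=robot.get_state(); print(s['ee_pos'],s['finger_gap'],s['force'],s['t'])
save(robot.snapshot('side'),'s3'); save(robot.snapshot('scene'),'c3')
i=cv2.imread('pics/s3.png'); j=cv2.imread('pics/c3.png')
cv2.imwrite('pics/z3.png',np.hstack([cv2.resize(i[60:340,210:400],None,fx=2,fy=2),cv2.resize(j[120:400,250:440],None,fx=2,fy=2)]))
E
```

```text
[0.53819372 0.21913838 0.32529233] 0.0432633632557308 [-0.48887449 -0.38446832 -4.25644165] 9.5333
```

View pics/z3.png

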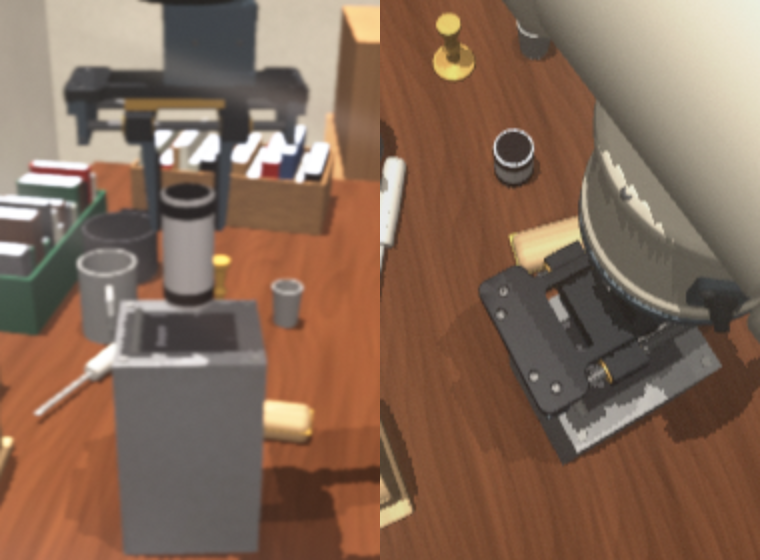

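The tube is centred over the mouth and the short tube hasn't moved. Now push down to 62 mm below the rim, with the fingertips staying 10 mm above it.

```bash
python3 - <<'E'
from h import *
for z in (.29,.27,.25,.23):
    r=robot.move_straight([*BOX,z],speed=.06,until_force=35); s=robot.get_state(); print(r,s['ee_pos'],s['finger_gap'],s['force'],s['t'])
    if r: break
robot.wait(.3); s=robot.get_state(); print(s['ee_pos'],s['force'],s['t'])
save(robot.snapshot('side'),'s4'); 
i=cv2.imread('pics/s4.png'); 
cv2.imwrite('pics/z4.png',cv2.resize(i[120:320,210:400],None,fx=3,fy=3))
E
```

```text
False [0.53818999 0.21924883 0.29025536] 0.04339049628928707 [-0.75848751 -0.95125073 -4.4008876 ] 10.3667
False [0.53703566 0.21896076 0.26922246] 0.04297943742484295 [-5.43626464 -0.54046675 -2.84850557] 10.85
False [0.53739262 0.21900503 0.24924218] 0.043029923442474166 [-3.70009692 -0.90995187 -3.81848666] 11.3333
False [0.53771591 0.21908998 0.22944302] 0.043290054882250226 [-2.77146566 -1.19717823 -4.09554002] 11.8167
[0.53812169 0.21922725 0.23012977] [-3.51153534 -1.15975124 -4.29368425] 12.1167
```

View pics/z4.png

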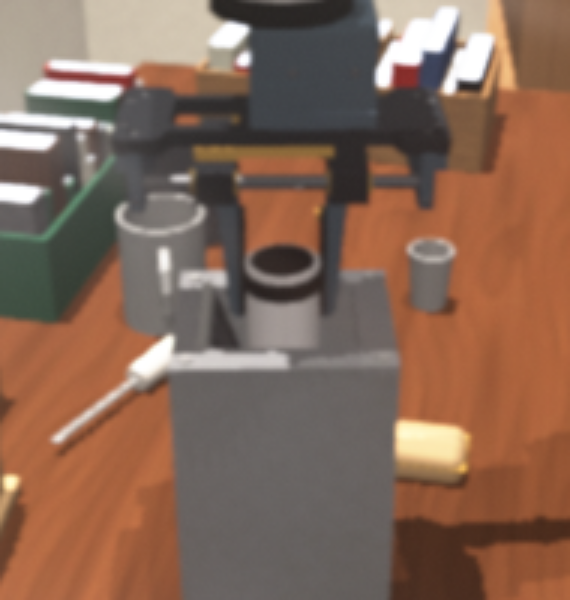

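The side view shows the tube upright in the mouth with the flap swung down. Release now.

```bash
python3 - <<'E'
from h import *
robot.grip(.091); robot.wait(.5); s=robot.get_state(); print(s['finger_gap'],s['force'],s['t'])
robot.move_straight([*BOX,.36],speed=.15)
robot.move_ptp([.45,-.1,.36],quat(YAW)); robot.wait(.5)
s=robot.get_state(); print(s['force'],s['t'])
save(robot.snapshot('side'),'s5'); p=robot.snapshot('scene'); save(p,'c5')
for n in ('long_tube','short_tube','flap'):
    for d in robot.look_for(p,n): print(n,round(d['conf'],2),world(p,d['position']).round(4))
i=cv2.imread('pics/s5.png'); j=cv2.imread('pics/c5.png')
cv2.imwrite('pics/z5.png',np.hstack([cv2.resize(i[120:400,210:400],None,fx=2,fy=2),cv2.resize(j[120:400,250:440],None,fx=2,fy=2)]))
E
```

```text
0.09121994863201327 [ 0.07244622 -0.69693502  0.33414259] 13.525
[0.31986502 0.27176328 0.08517668] 16.2917
short_tube 0.91 [ 0.5525 -0.0183  0.0643]
short_tube 0.58 [0.548  0.2239 0.2203]
flap 0.77 [0.5389 0.2193 0.218 ]
```

View pics/z5.png

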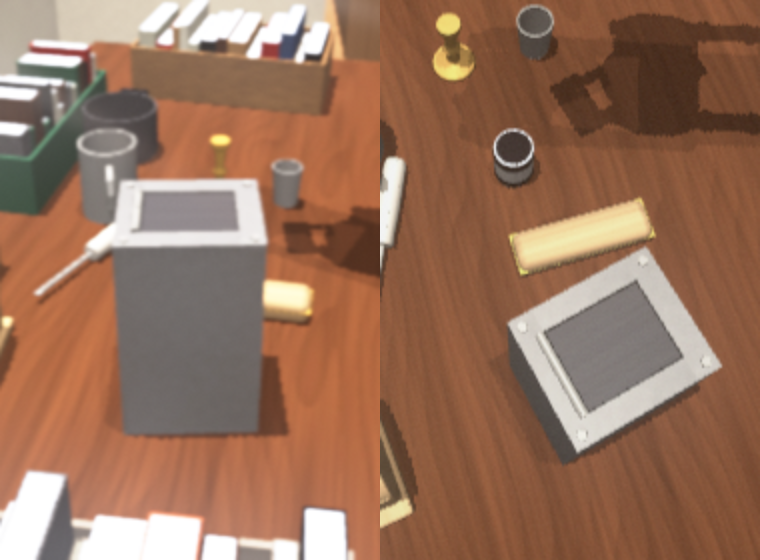

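Both views show the flap shut level, the long tube gone inside, and the short tube standing where it was. The arm is clear, so I'm handing in.

```bash
python3 -c "
from station import robot
robot.close_job()"
```

```text
the job is handed in; nothing more can be done
```

I gripped the long tube near its top and pushed it upright 62 mm below the rim through the flap. I then let go, backed the arm clear and handed the job in about 16 s into the 35 s allowed.

**Passed in the last pictures:**
- The flap is shut and level; the network puts it at z ≈ 0.218 m.
- The long tube is no longer visible, so it is taken to be inside the box. I could not see it directly there.
- The short tube is upright and unmoved: the network's position for it changed by less than 1 mm from the start.
- The tool force was near zero, so the arm was touching nothing.

**Disagreed:** the network also reported a second "short_tube" on top of the box (confidence 0.58). The pictures show nothing there, so I treated it as a false detection.

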